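Swing the bench magnifier over the green circuit board

TASK

Swing the bench magnifier by its red handle until its lens is centred above the green circuit board, then let go so that the arm stays there. Leave the green board, the white breadboard and the blue board where they lie.

Things in the scene. Friction and masses are not known exactly. Their poses are not given: they have to be found in the camera images.
- mag_stand: Fixed stand of the magnifier: grey round foot 140 mm in diameter with a steel post. Origin on the table at the centre of the foot, straight below the arm's vertical hinge axis. The stand does not move. At yaw 0 the arm at joint value 0 points from the post to the robot (the stand's -x).
- mag_arm (a joint): Swing angle (rad) of the magnifier's arm about the post's vertical axis: 0 when the arm points along the stand's -x, growing anticlockwise seen from above, stops at -1.4 and 1.4. The arm is level, its underside 120 mm above the table, and swings only in the horizontal plane; hinge friction (about 0.4 N m, roughly 1.6 N at the handle) holds it wherever it is released.
- mag_lens (a point): Centre of the magnifier's round glass lens (clear glass in a black ring of 94 mm outer diameter) on the arm, 200 mm from the hinge axis, 128 mm above the table. The ring's top is 136 mm above the table. The point's -x axis points outward along the arm.
- mag_grip (a point): Point on the red upright handle at the arm's outer end: a cylinder 18 mm in diameter whose top is 185 mm above the table and which stands 50 mm above a small black tab; it is fixed to the arm beyond the lens, 255 mm from the hinge axis and on the line from hinge through lens. This point is on the handle's axis, 165 mm above the table, at a good height to grip it from above. Clear all round.
- green_board_center (a point): Middle of the green circuit board (with a square black chip) that the lens must be centred over: a loose board 50 x 70 mm, 8 mm thick, with parts up to 20 mm high, flat on the table, about 200 mm from the hinge axis, at one of three places along the lens's path. The point is 6 mm above the table.
- breadboard_center (a point): Middle of the white breadboard, a loose bystander of the same size, at another of the three places; parts up to 16 mm high.
- blue_board_center (a point): Middle of the blue relay board, a loose bystander of the same size, at the remaining place; parts up to 22 mm high.
There are look-alikes about, which are no part of the job. Leave any pink or yellow look-alike of the part that bears green_board_center alone.

How it is judged:
By the outcome, as a careful person would: the job done as asked, in the order asked, and still so for the second after the job is handed in, with the robot touching nothing.
It also fails if it takes over 40 s, if anything falls off the work surface, if the arm or the gripper's body presses on something with over 40 N, if the wrist force passes 120 N, or if a joint passes its speed limit or range.

ROBOT

A 6-joint arm with a two-finger parallel gripper is mounted at the origin on the work surface. World frame = base frame: x ahead of the robot, y to its left, z up, the work surface at z = 0. Lengths are in m, angles in rad, forces in N, time in s.
With the tool pointing down it reaches from about 0.375 to 0.9 m from the base axis. Payload 3.1 kg.
Tool frame: the origin (TCP) lies midway between the tips of the shut fingers; the grasp point (between the pads) lies pinch_z behind it (pinch_z is the distance from the TCP to the grasp point, in m); y points along the fingers, z is the direction in which the jaws open and shut, and the axes are right-handed (so a half turn about y gives the same grasp; the last joint's range is limited). The gripper opens to 87 mm and grips with 3 to 60 N. Pads are 19 mm wide; open, the fingers measure 117 mm over their backs; the gripper's body (75 mm by 190 mm) begins 51 mm behind the grasp point.
Start: joints at [-1.393, 0.527, 1.433, -0, 1.181, -0.178], TCP at [0.218, -0.586, 0.197] pointing down, gripper open.
Joint ranges: [-3.08, 3.08], [-0.75, 2.2], [0.22, 2.44], [-1.43, 4.57], [0, 2.65], [-2.85, 2.85]. Speed limits (rad/s): [2.79, 2.79, 3.14, 3.14, 3.14, 3.14].

INTERFACE

Orientations are given as a unit quaternion [x, y, z, w].
In Python, from rig import get_obs, camera, hand_in, pinch_z gives the robot as it stands. The module is installed in compiled form; this text tells all that it offers.
- The arm moves only by the tool arm_command, never from a script. Its argument "plan" is a list of rows, each a list of 2 entries, a list of its own where there are three numbers: the shift along the world's x, y, z in units of 25 mm (1.0 is 25 mm), then the turn about the world's z in units of 5 degrees (1.0 is 5 degrees). A call has 1 to 5 rows; each row is the pose to reach, as a shift and turn from the pose commanded when the call began; what a row does not reach only later rows make up. A row lasts 1/10 s, in which the tool goes at most 50 mm and 8.59 degrees, less where a joint would pass 70% of its speed; a pose out of reach is approached as far as the arm can. A call with a gripper value outside its range is refused whole. "fingers" is the opening, from -1 (shut) to 1 (fully open), set as the call begins (left out, the last holds). The fingers move at their own pace and stop on an object; "force" is the grip in N (left out, the last holds). Time passes only in rows, so rows that repeat a pose let the fingers close. It gives the time, the measured TCP pose, the force and the opening at its end, in the units of the state.
- get_obs(): the state, without advancing time (a new reading comes with each control period).
- camera(name): name is "scene" or "side" or "wrist"; returns a dict with "pixels" (400x640x3 uint8, red, green, blue), "camera_matrix" (3x3 intrinsics, pixels), "R" (3x3) and "t" (3): a world point X has camera coordinates R X + t. Camera axes: x right, y down, z forward; pixel columns grow to the right and rows downward; lengths in m; the calibration is good to about 2 mm. The wrist camera is an equidistant fisheye: a pixel r from the principal point sees the ray r / f radians off the axis. A picture is of the moment at which its call begins. There is no depth.
- hand_in(): hands the job in, once; it reports no verdict.
The state is a dict: "time": time; "q": joint angles; "joint_velocities": joint speeds; "joint_torque": joint torques, N m; "position": TCP position; "tool_rot": TCP orientation; "ft_force": force on the tool from outside, world axes, zero at the start; "moment": the same for the moment, N m; "grip_width": finger opening in m.
Only numpy, scipy, OpenCV 4.12 (cv2) and the standard library are available. Lean on these libraries where they do the work, as an engineer would, in place of code of your own. Each camera call takes 0.05 s, during which the arm holds its last target.

## Working session

There is one attempt and no reset: what is moved stays moved. The work goes in short steps, Python scripts to look and compute and a tool call to move; the robot and the scene stay as the last step left them, time stands still between calls to the robot, and variables do not carry over. Pictures are saved under pics/ and viewed, and the job is handed in when it is done.

Besides the shell and the picture viewer there is one more tool, called after "Call:" by a JSON object that holds its "api" and its "payload". arm_command: Moves the arm, as the interface text tells. Its arguments: {"type":"object","properties":{"plan":{"type":"array"},"fingers":{"type":"number"},"force":{"type":"number"}},"required":["plan"]}

```bash
mkdir -p pics; python3 - <<'E'
from rig import *
import cv2,pickle
print(get_obs(),pinch_z)
d={}
for n in("scene","side"):
    c=camera(n);d[n]=c;cv2.imwrite(f"pics/{n}0.png",c["pixels"][:,:,::-1]);print(c["camera_matrix"],c["R"],c["t"])
pickle.dump(d,open("c0.pkl","wb"))
E
```

```text
{'time': 0.0, 'q': array([-1.39250731e+00,  5.28432370e-01,  1.43390992e+00, -2.79463758e-05,
        1.18136838e+00, -1.78475986e-01]), 'joint_velocities': array([-8.21644580e-05,  7.52273343e-04, -6.19915837e-04,  1.11431789e-04,
        1.66455462e-04,  2.83221436e-04]), 'joint_torque': array([-1.56254064e-03, -4.40045893e+01, -1.76594263e+01,  6.32328959e-02,
        5.84462739e-02, -1.64311864e-04]), 'position': array([ 0.21817064, -0.58485046,  0.19649002]), 'tool_rot': array([-0.12548029,  0.69663418, -0.69513651,  0.12546216]), 'ft_force': array([-0.05011562, -0.07569007,  0.69112476]), 'moment': array([-0.01378973, -0.00875137,  0.01286213]), 'grip_width': 0.08683446506648873} 0.0187
[[368.36130819   0.         315.76814414]
 [  0.         368.36130819 199.68568144]
 [  0.           0.           1.        ]] [[ 0.14642589  0.98912902  0.01353655]
 [ 0.6148361  -0.08028043 -0.78455824]
 [-0.7749426   0.1232024  -0.61990736]] [-0.13677034 -0.23420023  1.1533808 ]
[[505.13386162   0.         322.04137638]
 [  0.         505.13386162 202.11570379]
 [  0.           0.           1.        ]] [[-0.99001847 -0.14090987  0.00280094]
 [-0.07431991  0.50507209 -0.85987135]
 [ 0.11974968 -0.85149668 -0.51050311]] [0.5714226  0.10540086 0.77566109]
```

View pics/scene0.png

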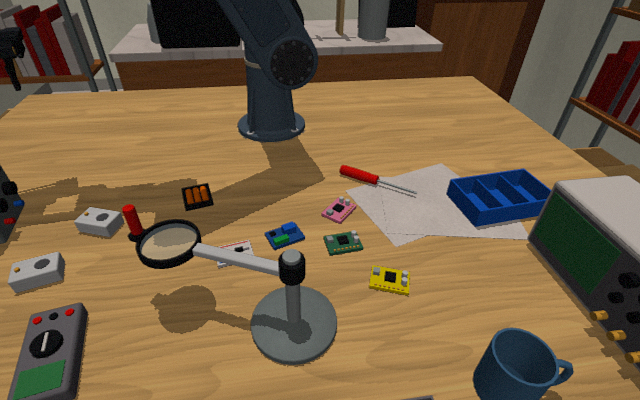

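View pics/side0.png

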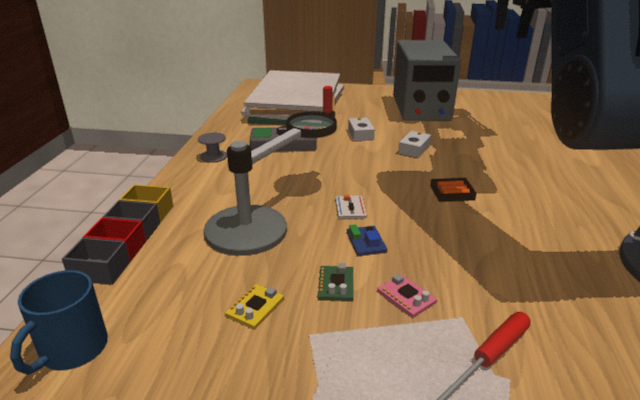

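The scene image shows these candidates:
- Green board at (343,243). The look-alikes are pink at (339,210) and yellow at (390,280). The blue board, with green parts, is at (285,236).
- Red handle at (132,222). The look-alike is the red screwdriver at (360,175).

I choose the green board at (343,243) and the upright red handle beyond the lens. Next I'll check both in crops and measure them.

```bash
cat >h.py <<'E'
import numpy as np,cv2,pickle
def ray(c,u,v):
    K,R,t=c["camera_matrix"],c["R"],c["t"]
    d=R.T@np.linalg.inv(K)@np.array([u,v,1.]);return -R.T@t,d/np.linalg.norm(d)
def plane(c,u,v,z):
    o,d=ray(c,u,v);return o+d*(z-o[2])/d[2]
def tri(obs):
    A=0;b=0
    for c,u,v in obs:
        o,d=ray(c,u,v);P=np.eye(3)-np.outer(d,d);A=A+P;b=b+P@o
    return np.linalg.solve(A,b)
def proj(c,X):
    p=c["camera_matrix"]@(c["R"]@np.array(X)+c["t"]);return p[:2]/p[2]
def blobs(c,lo,hi,roi,amin=30):
    h=cv2.cvtColor(c["pixels"],cv2.COLOR_RGB2HSV);m=cv2.inRange(h,lo,hi)
    k=np.zeros_like(m);x0,y0,x1,y1=roi;k[y0:y1,x0:x1]=m[y0:y1,x0:x1]
    k=cv2.morphologyEx(k,cv2.MORPH_CLOSE,np.ones((5,5)))
    cs,_=cv2.findContours(k,cv2.RETR_EXTERNAL,cv2.CHAIN_APPROX_NONE)
    return k,sorted([q for q in cs if cv2.contourArea(q)>amin],key=cv2.contourArea)[::-1]
E
python3 - <<'E'
from h import *
d=pickle.load(open("c0.pkl","rb"));s,e=d["scene"],d["side"]
for n,c,rr,rg,rf in(("scene",s,(110,190,150,250),(315,222,370,262),(240,280,345,365)),("side",e,(315,80,340,120),(310,255,362,305),(195,200,295,255))):
    k,q=blobs(c,(0,150,60),(8,255,255),rr);print(n,"red",cv2.minAreaRect(q[0]),q[0].reshape(-1,2).min(0),q[0].reshape(-1,2).max(0))
    k,q=blobs(c,(45,60,20),(95,255,255),rg);r=cv2.minAreaRect(q[0]);hull=cv2.convexHull(q[0]).reshape(-1,2)
    print("green",r)
    P=np.array([plane(c,u,v,.008)[:2] for u,v in hull],np.float32);print(" plane rect",cv2.minAreaRect(P))
    k,q=blobs(c,(0,0,40),(180,60,200),rf);
    cv2.imwrite(f"pics/m_{n}.png",cv2.drawContours(c["pixels"][:,:,::-1].copy(),q[:1],-1,(0,0,255),1)[rf[1]-60:rf[3]+10,rf[0]-100:rf[2]+150])
    cv2.imwrite(f"pics/g_{n}.png",cv2.resize(c["pixels"][rg[1]-10:rg[3]+10,rg[0]-10:rg[2]+10,::-1],None,fx=6,fy=6))
    cv2.imwrite(f"pics/h_{n}.png",cv2.resize(c["pixels"][rr[1]-10:rr[3]+20,rr[0]-30:rr[2]+60,::-1],None,fx=4,fy=4))
a=cv2.imread("pics/m_scene.png");b=cv2.imread("pics/m_side.png");g=cv2.imread("pics/g_scene.png");g2=cv2.imread("pics/g_side.png")
C=np.zeros((600,800,3),np.uint8)
def put(i,x,y):
    i=i[:600-y,:800-x];C[y:y+i.shape[0],x:x+i.shape[1]]=i
put(a,0,0);put(b,400,0);put(g,0,180);put(g2,460,180);cv2.imwrite("pics/comb1.png",C)
E
```

```text
scene red ((131.85400390625, 219.09852600097656), (31.69666862487793, 12.986235618591309), 70.01689910888672) [122 204] [142 234]
green ((343.02703857421875, 242.66217041015625), (19.399080276489258, 36.33218002319336), 80.53767395019531)
 plane rect ((0.5453869700431824, 0.11212097108364105), (0.05316610261797905, 0.06877388805150986), 5.7198662757873535)
side red ((327.0, 99.0), (26.0, 8.0), 90.0) [323  86] [331 112]
green ((335.5, 281.5), (31.0, 33.0), 90.0)
 plane rect ((0.5407417416572571, 0.1133212149143219), (0.047434210777282715, 0.06976305693387985), 5.180846691131592)
```

View pics/comb1.png

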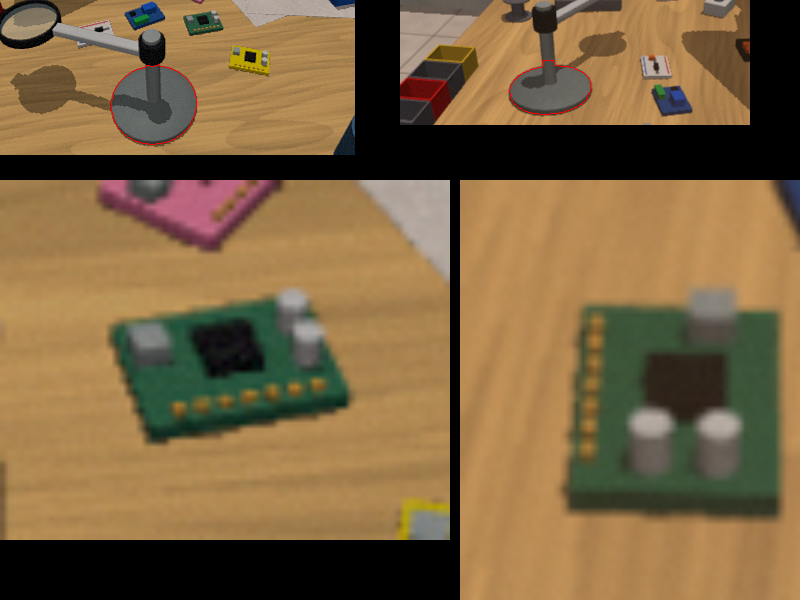

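View pics/h_side.png

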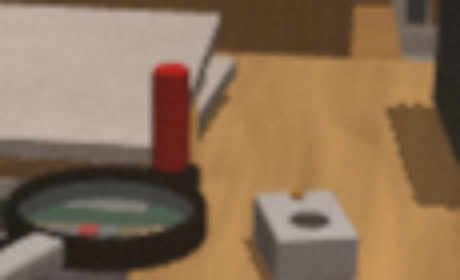

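```bash
python3 - <<'E'
from h import *
d=pickle.load(open("c0.pkl","rb"));s,e=d["scene"],d["side"]
for n,c,rf in(("scene",s,(240,280,345,365)),("side",e,(195,200,295,255))):
    k,q=blobs(c,(0,0,40),(180,60,200),rf)
    for z in(0,.012):
        P=np.array([plane(c,u,v,z)[:2] for u,v in cv2.convexHull(q[0]).reshape(-1,2)],np.float32)
        print(n,z,cv2.minEnclosingCircle(P),cv2.fitEllipse(P))
k,qs=blobs(s,(0,150,60),(8,255,255),(110,190,150,250));k,qe=blobs(e,(0,150,60),(8,255,255),(315,80,340,120))
(r1,r2)=[cv2.minAreaRect(q[0])[0] for q in(qs,qe)]
g=tri([(s,*r1),(e,*r2)]);print("handle mid",g,proj(s,g)-r1,proj(e,g)-r2)
# top and bottom of handle
# black cap of post : dark blobs
for n,c,rf in(("scene",s,(270,245,315,290)),("side",e,(220,138,258,178))):
    k,q=blobs(c,(0,0,0),(180,255,50),rf);print(n,"cap",[cv2.minAreaRect(x) for x in q[:2]])
for n,c,rf in(("scene",s,(130,210,210,275)),("side",e,(280,108,342,140))):
    k,q=blobs(c,(0,0,0),(180,255,52),rf);print(n,"ring",[(cv2.contourArea(x),cv2.fitEllipse(x)) for x in q[:2]])
    cv2.imwrite(f"pics/r_{n}.png",cv2.resize(cv2.drawContours(c["pixels"][:,:,::-1].copy(),q[:1],-1,(0,255,0),1)[rf[1]-20:rf[3]+20,rf[0]-20:rf[2]+20],None,fx=5,fy=5))
E
```

```text
scene 0 ((0.703937292098999, -0.001435919664800167), 0.07487926632165909) ((0.7044613361358643, -0.002800468122586608), (0.14023764431476593, 0.14849761128425598), 86.18844604492188)
scene 0.012 ((0.7119033336639404, -0.0019802460446953773), 0.07319597899913788) ((0.7124155759811401, -0.0033140764571726322), (0.13708089292049408, 0.1451549381017685), 86.1884994506836)
side 0 ((0.718197226524353, -0.026020491495728493), 0.08763331174850464) ((0.7162821292877197, -0.02245206944644451), (0.1394353210926056, 0.17195796966552734), 19.252016067504883)
side 0.012 ((0.7123203277587891, -0.008360311388969421), 0.08546756953001022) ((0.7104525566101074, -0.004880178719758987), (0.13598541915416718, 0.16770340502262115), 19.25200080871582)
handle mid [ 0.60201451 -0.23521266  0.16083292] [-0.27407354 -0.51202694] [-0.24610808  0.38937314]
scene cap [((291.5, 271.0), (25.0, 36.0), 0.0)]
side cap [((239.42153930664062, 159.58767700195312), (26.292789459228516, 24.406808853149414), 86.8201675415039)]
scene ring [(2411.0, ((165.99496459960938, 243.14962768554688), (46.84294509887695, 68.49285125732422), 76.91046905517578))]
side ring [(462.5, ((309.37762451171875, 124.02833557128906), (23.932268142700195, 53.924560546875), 85.39371490478516))]
```

```bash
python3 - <<'E'
from h import *
d=pickle.load(open("c0.pkl","rb"));s,e=d["scene"],d["side"]
H=tri([(s,291.5,266.5),(e,239.4,157.5)]);print("cap",H)
print("lens plane", plane(s,168.5,243,.130))
for z in(.128,.136): print(z,plane(s,291.5,266.5,z),plane(e,239.4,157.5,z))
for H in((.711,-.003),):
  H=np.array(H);G=np.array([.602,-.2352]);B=np.array([.5425,.112])
  g=G-H;b=B-H
  f=lambda v:np.arctan2(-v[1],-v[0])
  print(np.linalg.norm(g),np.linalg.norm(b),f(g),f(b),"target grip",H+b/np.linalg.norm(b)*.255,"lens",H+b/np.linalg.norm(b)*.2)
for X in([.711,-.003,0],[.602,-.235,.185],[.602,-.235,.135]):print(proj(s,X),proj(e,X))
E
```

```text
cap [ 0.70976459 -0.00365203  0.13973112]
lens plane [ 0.63022853 -0.18385366  0.13      ]
0.128 [ 0.70052419 -0.00253819  0.128     ] [ 0.71725665 -0.02874293  0.128     ]
0.136 [ 0.7075803  -0.00299397  0.136     ] [ 0.71195505 -0.01268727  0.136     ]
0.25651089645471203 0.2040030637024846 1.1319082193501813 -0.59887912908669 target grip [0.50037816 0.14074784] lens [0.5458064 0.1097434]
[293.96793404 324.01065982] [244.77690729 231.9806686 ]
[126.87605703 206.23182378] [326.84337401  87.08791097]
[136.63783981 231.04289513] [326.64589987 112.2720439 ]
```

View pics/r_scene.png

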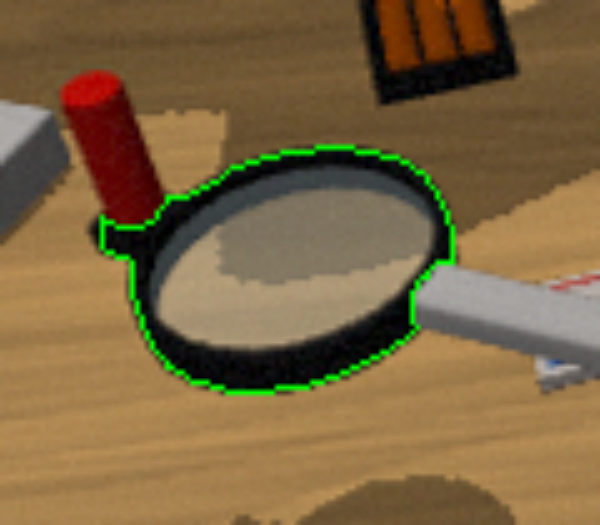

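```bash
python3 - <<'E'
from h import *
from rig import *
from scipy.spatial.transform import Rotation as Ro
o=get_obs();R=Ro.from_quat(o["tool_rot"]).as_matrix();print(R)
p=o["position"];z=R[:,2];print("jaw az",np.degrees(np.arctan2(z[1],z[0])), "tang az at grip",np.degrees(np.arctan2(-.232,-.108))-90)
print("to above (z.245)",(np.array([.602,-.235,.245])-p)/.025)
c=camera("wrist");cv2.imwrite("pics/w0.png",c["pixels"][:,:,::-1])
E
```

```text
[[-9.37022742e-01 -3.43938901e-04  3.49268183e-01]
 [-3.49268184e-01  1.90300520e-03 -9.37020872e-01]
 [-3.42381239e-04 -9.99998130e-01 -1.90328607e-03]]
jaw az -69.55740087949954 tang az at grip -204.96278983080703
to above (z.245) [15.35270705 13.99746267  1.93726597]
```

View pics/w0.png

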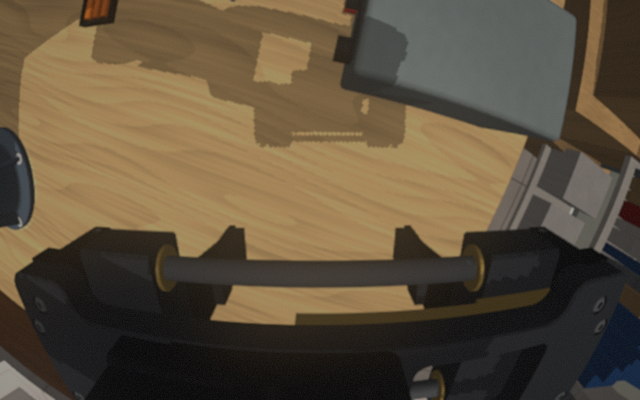

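```bash
python3 - <<'E'
from h import *
d=pickle.load(open("c0.pkl","rb"));s,e=d["scene"],d["side"]
for u,v in((398,112),(408,120),(459,117),(399,96)):print(plane(e,u,v,0))
for u,v in((397,42),(455,42)):
  for z in(.1,.15,.2):print(z,plane(e,u,v,z))
E
```

```text
[ 4.59095621e-01 -6.21426633e-01 -5.55111512e-17]
[ 0.43266969 -0.56664476  0.        ]
[ 0.29967448 -0.60807399  0.        ]
[ 4.57892125e-01 -7.53648090e-01 -5.55111512e-17]
0.1 [ 0.47482378 -0.98582087  0.1       ]
0.15 [ 0.47558265 -0.76847765  0.15      ]
0.2 [ 0.47634151 -0.55113444  0.2       ]
0.1 [ 0.29031099 -1.0143506   0.1       ]
0.15 [ 0.31503205 -0.7933023   0.15      ]
0.2 [ 0.33975311 -0.572254    0.2       ]
```

Call:
{"api": "arm_command", "payload": {"plan": [[[0,1.5,1],0],[[0,3,2],0],[[0.5,5,3],1],[[2,6.5,3],2],[[3.5,7.5,3],3]], "fingers": 1}}

```text
time: 0.65
position: [0.3027, -0.3985, 0.2735]
tool_rot: [0.216, -0.673, 0.674, -0.216]
ft_force: [1.6, 0.0, 0.6]
grip_width: 0.0868
```

Call:
{"api": "arm_command", "payload": {"plan": [[[1.5,0.8,0],1],[[3,1.6,0],2],[[4.5,2.4,0],3],[[6,3.2,0],4],[[7.5,4,0],5]]}}

```text
time: 1.15
position: [0.4916, -0.299, 0.2722]
tool_rot: [-0.357, 0.61, -0.61, 0.357]
ft_force: [0.4, -1.6, 0.8]
grip_width: 0.0872
```

Call:
{"api": "arm_command", "payload": {"plan": [[[1.5,0.8,0],0.4],[[3,1.6,0],0.9],[[4.3,2.5,0],0.9],[[4.3,2.5,0],0.9],[[4.3,2.5,0],0.9]]}}

```text
time: 1.65
position: [0.5978, -0.2369, 0.2716]
tool_rot: [-0.381, 0.597, -0.596, 0.38]
ft_force: [0.7, 0.1, -0.5]
grip_width: 0.0868
```

```bash
python3 - <<'E'
from h import *
from rig import *
from scipy.spatial.transform import Rotation as Ro
o=get_obs();R=Ro.from_quat(o["tool_rot"]).as_matrix();z=R[:,2]
print(o["time"],o["position"],o["q"],np.degrees(np.arctan2(z[1],z[0])),(np.array([.602,-.235,.146])-o["position"])/.025)
a=camera("scene")["pixels"];b=camera("side")["pixels"]
cv2.imwrite("pics/v1.png",np.hstack([cv2.resize(a[120:300,60:260],(400,360)),cv2.resize(b[20:200,230:430],(400,360))])[:,:,::-1])
E
```

```text
1.65 [ 0.59779015 -0.23693547  0.27158506] [-5.50470518e-01  4.85015228e-01  1.29297544e+00 -7.35390925e-04
  1.36531664e+00 -1.14993350e-01] -24.942397924005324 [ 0.16839418  0.07741896 -5.02340221]
```

View pics/v1.png

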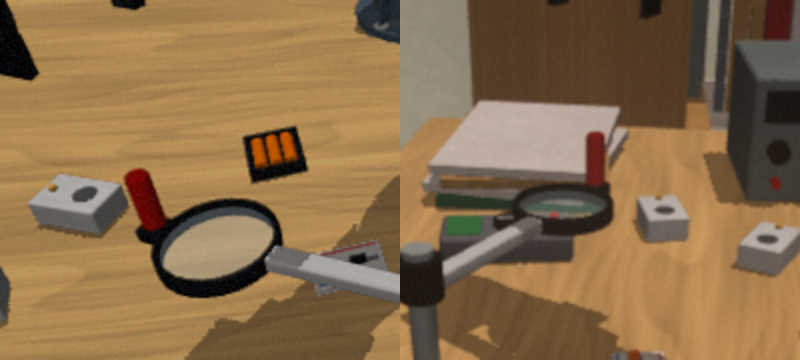

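The fingertips show at the top of the crops, astride the red handle at about (145,200) in the left one and (597,155) in the right one. I'll lower the tool onto it.

Call:
{"api": "arm_command", "payload": {"plan": [[[0.2,0.1,-1.2],0],[[0.2,0.1,-2.4],0],[[0.2,0.1,-3.6],0],[[0.2,0.1,-4.9],0],[[0.2,0.1,-4.9],0]]}}

```text
time: 2.25
position: [0.5982, -0.2346, 0.1454]
tool_rot: [-0.381, 0.6, -0.594, 0.377]
ft_force: [-1.7, 0.9, 0.4]
grip_width: 0.0871
```

```bash
python3 - <<'E'
from h import *
from rig import *
o=get_obs();print(o["position"],o["ft_force"])
a=camera("scene")["pixels"];b=camera("side")["pixels"]
cv2.imwrite("pics/v2.png",np.hstack([cv2.resize(a[120:300,60:260],(400,360)),cv2.resize(b[20:200,230:430],(400,360))])[:,:,::-1])
E
```

```text
[ 0.59817235 -0.2345602   0.14540801] [-1.68458152  0.93730759  0.40844154]
```

View pics/v2.png

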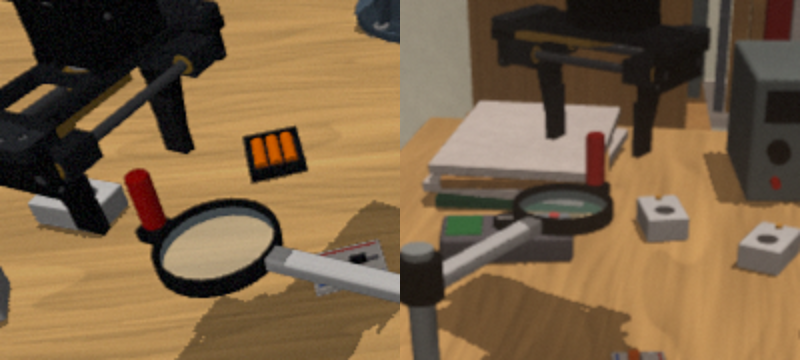

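```bash
python3 - <<'E'
from h import *
from rig import *
s=camera("scene");e=camera("side")
# crop px /2 + offset
L=lambda x,y:(60+x/2,120+y/2); S=lambda x,y:(230+(x-400)/2,20+y/2)
for a,b in(((98,233),(555,138)),((183,152),(642,156)),((98,233),(642,156)),((183,152),(555,138))):
    X=tri([(s,*L(*a)),(e,*S(*b))]);print(X,proj(s,X)-L(*a),proj(e,X)-S(*b))
for z in(.135,.185):
  X=[.602,-.235,z];print(proj(s,X),proj(e,X))
print(get_obs()["position"])
cv2.imwrite("pics/v3.png",cv2.resize(s["pixels"][160:260,70:200,::-1],None,fx=6,fy=6)[:600,:800])
E
```

```text
[ 0.64423979 -0.25455828  0.17012675] [-1.10434113 -2.0199451 ] [-0.89996982  1.40061671]
[ 0.55561579 -0.21423212  0.17017413] [-0.93184753 -1.86254304] [-0.93865127  1.54019726]
[ 0.57166765 -0.29497784  0.12715976] [ -5.57934967 -11.31727256] [-5.72969099  8.31664095]
[ 0.62524676 -0.18587083  0.20532777] [3.55591933 6.56503988] [ 2.90904409 -5.0684389 ]
[136.63783981 231.04289513] [326.64589987 112.2720439 ]
[126.87605703 206.23182378] [326.84337401  87.08791097]
[ 0.60380032 -0.2366689   0.15214182]
```

View pics/v3.png

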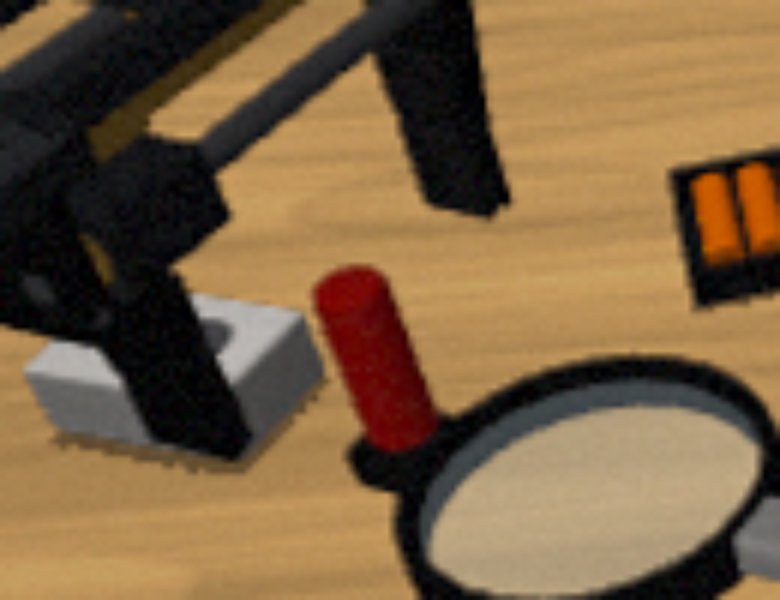

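Call:
{"api": "arm_command", "payload": {"plan": [[[0,0,0],0],[[0,0,0],0],[[0,0,0],0],[[0,0,0],0],[[0,0,0],0]], "fingers": -1, "force": 20}}

```text
time: 2.95
position: [0.6029, -0.2352, 0.1501]
tool_rot: [0.38, -0.596, 0.597, -0.38]
ft_force: [-0.5, -0.1, -1.1]
grip_width: 0.055
```

Call:
{"api": "arm_command", "payload": {"plan": [[[0,0,0],0],[[0,0,0],0],[[0,0,0],0]]}}

```text
time: 3.25
position: [0.6029, -0.2352, 0.1498]
tool_rot: [-0.38, 0.597, -0.596, 0.38]
ft_force: [-0.2, 0.7, 0.1]
grip_width: 0.031
```

```bash
python3 - <<'E'
from h import *
from rig import *
o=get_obs();print(o["position"],o["ft_force"],o["grip_width"])
a=camera("scene")["pixels"];b=camera("side")["pixels"]
cv2.imwrite("pics/v4.png",np.hstack([cv2.resize(a[120:300,60:260],(400,360)),cv2.resize(b[20:200,230:430],(400,360))])[:,:,::-1])
H=np.array([.7105,-.003]);G=np.array([.602,-.235]);r=.255
g=G-H;t0=np.arctan2(g[1],g[0])
G0=H+r*np.array([np.cos(t0),np.sin(t0)])
for i in range(0,22):
    t=t0-np.radians(5*i);P=H+r*np.array([np.cos(t),np.sin(t)])
    print(i,np.round((P-G0)/.025,2),np.round(P,3))
E
```

```text
[ 0.60285436 -0.23520996  0.14983576] [-0.19319454  0.74619315  0.07359709] 0.03104154555677735
0 [0. 0.] [ 0.602 -0.234]
1 [-0.79  0.41] [ 0.583 -0.224]
2 [-1.54  0.89] [ 0.564 -0.212]
3 [-2.24  1.43] [ 0.546 -0.198]
4 [-2.9   2.04] [ 0.53  -0.183]
5 [-3.5   2.69] [ 0.515 -0.167]
6 [-4.04  3.4 ] [ 0.501 -0.149]
7 [-4.52  4.15] [ 0.49 -0.13]
8 [-4.93  4.94] [ 0.479 -0.111]
9 [-5.27  5.76] [ 0.471 -0.09 ]
10 [-5.53  6.61] [ 0.464 -0.069]
11 [-5.73  7.48] [ 0.459 -0.047]
12 [-5.84  8.36] [ 0.456 -0.025]
13 [-5.88  9.25] [ 0.456 -0.003]
14 [-5.84 10.14] [0.456 0.02 ]
15 [-5.72 11.02] [0.459 0.042]
16 [-5.53 11.89] [0.464 0.063]
17 [-5.26 12.74] [0.471 0.084]
18 [-4.92 13.56] [0.48  0.105]
19 [-4.51 14.35] [0.49  0.125]
20 [-4.03 15.1 ] [0.502 0.143]
21 [-3.49 15.8 ] [0.515 0.161]
```

View pics/v4.png

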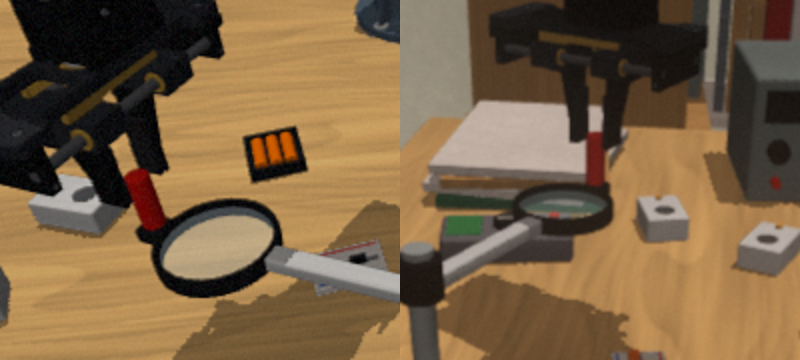

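```bash
python3 - <<'E'
from h import *
from rig import *
s=camera("scene");e=camera("side");print(get_obs()["position"])
cv2.imwrite("pics/v5.png",np.hstack([cv2.resize(s["pixels"][190:240,90:150],(400,333),interpolation=0),cv2.resize(e["pixels"][65:115,300:360],(400,333),interpolation=0)])[:,:,::-1])
E
```

```text
[ 0.60249539 -0.23511134  0.14980325]
```

View pics/v5.png

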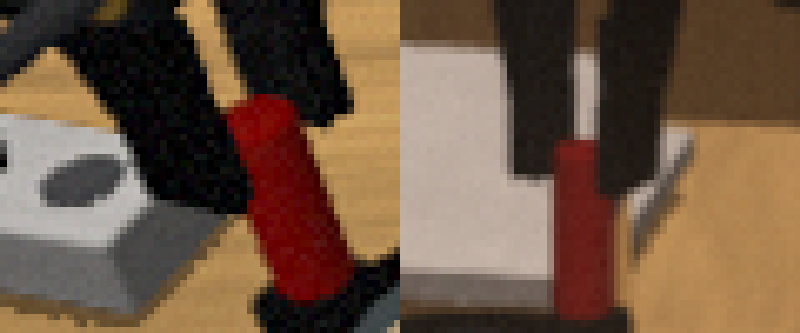

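Call:
{"api": "arm_command", "payload": {"plan": [[[0,0,0],0],[[0,0,0],0],[[0,0,0],0],[[0,0,0],0]]}}

```text
time: 3.85
position: [0.6025, -0.2351, 0.1498]
tool_rot: [-0.38, 0.597, -0.596, 0.379]
ft_force: [-2.4, 0.0, -0.2]
grip_width: 0.0169
```

```bash
python3 - <<'E'
from h import *
from rig import *
s=camera("scene");e=camera("side");o=get_obs();print(o["position"],o["ft_force"],o["grip_width"])
cv2.imwrite("pics/v6.png",np.hstack([cv2.resize(s["pixels"][190:240,90:150],(400,333),interpolation=0),cv2.resize(e["pixels"][65:115,300:360],(400,333),interpolation=0)])[:,:,::-1])
E
```

```text
[ 0.6025029  -0.23509626  0.14980523] [-1.99483564  0.76586413  0.13074768] 0.01702890088891886
```

View pics/v6.png

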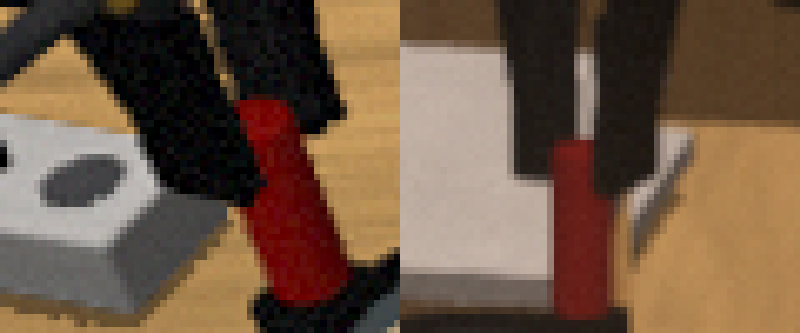

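Gripped: the opening is 17 mm, with a finger on each side of the red handle in both crops. The tips sit about 14 mm below its top. I'll start the swing with a short test.

Call:
{"api": "arm_command", "payload": {"plan": [[[-0.4,0.2,0],-0.5],[[-0.79,0.41,0],-1],[[-1.54,0.89,0],-2],[[-2.24,1.43,0],-3],[[-2.24,1.43,0],-3]], "force": 30}}

```text
time: 4.45
position: [0.5444, -0.1982, 0.1498]
tool_rot: [-0.3, 0.642, -0.64, 0.298]
ft_force: [-3.4, -0.9, -2.4]
grip_width: 0.017
```

```bash
python3 - <<'E'
from h import *
from rig import *
s=camera("scene");e=camera("side");o=get_obs();print(o["position"],o["ft_force"],o["moment"],o["grip_width"])
cv2.imwrite("pics/v7.png",np.hstack([cv2.resize(s["pixels"][120:300,60:260],(400,360)),cv2.resize(e["pixels"][20:200,230:430],(400,360))])[:,:,::-1])
E
```

```text
[ 0.54636692 -0.19977593  0.1498237 ] [-2.70842094 -1.23528023 -0.72057399] [-0.16970586  0.56016766  0.01120285] 0.016634012790434288
```

View pics/v7.png

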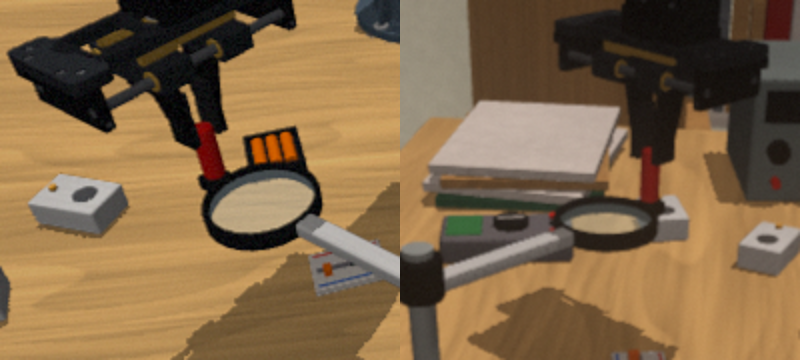

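The arm follows the gripper; handle and lens have moved right together. I'll continue along the arc.

Call:
{"api": "arm_command", "payload": {"plan": [[[-0.66,0.61,0],-1],[[-1.26,1.26,0],-2],[[-1.8,1.97,0],-3],[[-2.28,2.72,0],-4],[[-2.69,3.51,0],-5]]}}

```text
time: 5.05
position: [0.4787, -0.1133, 0.1498]
tool_rot: [0.154, -0.69, 0.691, -0.151]
ft_force: [-4.6, -4.3, 0.6]
grip_width: 0.0169
```

Call:
{"api": "arm_command", "payload": {"plan": [[[-0.34,0.82,0],-1],[[-0.6,1.67,0],-2],[[-0.8,2.54,0],-3],[[-0.91,3.42,0],-4],[[-0.95,4.31,0],-5]]}}

```text
time: 5.55
position: [0.4531, -0.0035, 0.1497]
tool_rot: [-0.002, 0.707, -0.707, -0.003]
ft_force: [-6.1, -1.4, 3.7]
grip_width: 0.0162
```

Call:
{"api": "arm_command", "payload": {"plan": [[[0.04,0.89,0],-1],[[0.16,1.77,0],-2],[[0.35,2.64,0],-3],[[0.62,3.49,0],-4],[[0.96,4.31,0],-5]]}}

```text
time: 6.05
position: [0.4767, 0.1055, 0.1497]
tool_rot: [-0.151, -0.69, 0.69, 0.157]
ft_force: [-7.1, 0.8, 4.0]
grip_width: 0.0166
```

Call:
{"api": "arm_command", "payload": {"plan": [[[0,0,0],0],[[0,0,0],0],[[0,0,0],0]]}}

```text
time: 6.35
position: [0.4771, 0.1063, 0.1497]
tool_rot: [0.15, 0.691, -0.689, -0.156]
ft_force: [-8.1, 5.5, 6.0]
grip_width: 0.0168
```

```bash
python3 - <<'E'
from h import *
from rig import *
s=camera("scene");e=camera("side");o=get_obs();print(o["time"],o["position"],o["ft_force"],o["grip_width"],o["q"])
pickle.dump({"scene":s,"side":e},open("c1.pkl","wb"))
cv2.imwrite("pics/v8.png",np.hstack([cv2.resize(s["pixels"][130:310,220:420],(400,360)),cv2.resize(e["pixels"][120:330,200:440],(400,350))[:350].repeat(1,0) if 0 else cv2.resize(e["pixels"][120:336,200:440],(400,360))])[:,:,::-1])
E
```

```text
6.45 [0.47696275 0.106136   0.1496962 ] [-8.34914344  5.88446905  5.7065965 ] 0.01659404896636014 [-0.01316423  0.41951498  1.81408883  0.00536186  0.91566024  1.99128491]
```

View pics/v8.png

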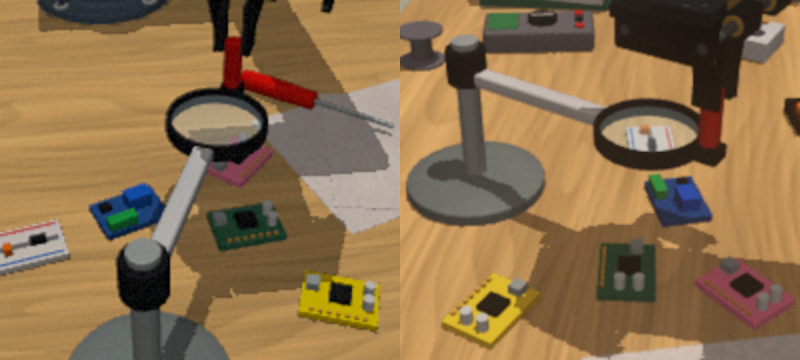

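Call:
{"api": "arm_command", "payload": {"plan": [[[0.41,0.79,0],-1],[[0.79,1.39,0],-1.8],[[0.79,1.39,0],-1.8],[[0.79,1.39,0],-1.8],[[0.79,1.39,0],-1.8]]}}

```text
time: 6.95
position: [0.497, 0.1416, 0.1497]
tool_rot: [0.204, 0.677, -0.675, -0.21]
ft_force: [-7.9, 6.7, 4.9]
grip_width: 0.0165
```

```bash
python3 - <<'E'
from h import *
from rig import *
s=camera("scene");e=camera("side");o=get_obs();print(o["time"],o["position"],o["ft_force"],o["grip_width"])
pickle.dump({"scene":s,"side":e},open("c2.pkl","wb"))
cv2.imwrite("pics/v9.png",np.hstack([cv2.resize(s["pixels"][150:290,270:400],(400,430),interpolation=2),cv2.resize(e["pixels"][180:320,290:420],(400,430))])[:,:,::-1])
E
```

```text
7.05 [0.49692812 0.14156161 0.14970377] [-7.39710065  7.14990969  4.74477306] 0.016599458743116743
```

View pics/v9.png

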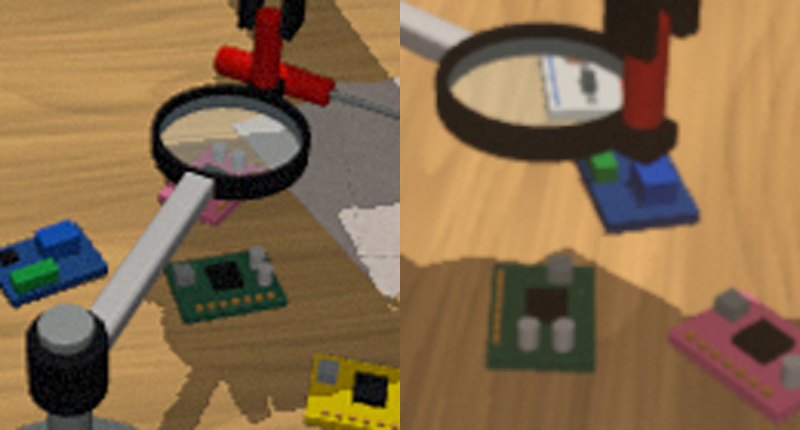

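```bash
python3 - <<'E'
from h import *
d=pickle.load(open("c2.pkl","rb"));s,e=d["scene"],d["side"]
def edge(c,X):  # predicted bbox of ring at lens xy
    a=np.linspace(0,2*np.pi,90);p=np.array([proj(c,[X[0]+.047*np.cos(t),X[1]+.047*np.sin(t),z]) for t in a for z in(.120,.136)])
    return p.min(0),p.max(0)
H=np.array([.7105,-.003])
for X in([.5458,.1097],):
    print("pred scene",edge(s,X),"side",edge(e,X))
k,q=blobs(s,(0,0,0),(180,255,52),(315,176,375,220));print("scene",[cv2.boundingRect(x) for x in q[:2]])
k,q=blobs(e,(0,0,0),(180,255,52),(295,183,365,240));print("side",[cv2.boundingRect(x) for x in q[:2]])
print(plane(s,344.9,196.1,.128))
out=[]
for n,c,x0,y0,w,h in(("s",s,300,160,80,75),("e",e,290,175,90,65)):
    im=c["pixels"][:,:,::-1].copy();f=5;im=cv2.resize(im[y0:y0+h,x0:x0+w],None,fx=f,fy=f,interpolation=0)
    for z,col in((.120,(255,255,0)),(.136,(0,255,255))):
        a=np.linspace(0,2*np.pi,60);p=np.array([proj(c,[.5458+.047*np.cos(t),.1097+.047*np.sin(t),z]) for t in a])
        cv2.polylines(im,[(((p-[x0,y0]+.5)*f)).astype(int)],True,col,1)
    out.append(cv2.resize(im,(400,int(im.shape[0]*400/im.shape[1]))))
m=max(o.shape[0] for o in out);cv2.imwrite("pics/ov.png",np.hstack([cv2.copyMakeBorder(o,0,m-o.shape[0],0,0,0) for o in out]))
E
```

```text
pred scene (array([319.23959481, 176.80318052]), array([372.02697853, 215.73453851])) side (array([298.93449371, 187.57085434]), array([369.0562909 , 234.21475836]))
scene [(320, 176, 51, 39)]
side [(302, 183, 63, 54)]
[0.54790987 0.10840466 0.128     ]
```

View pics/ov.png

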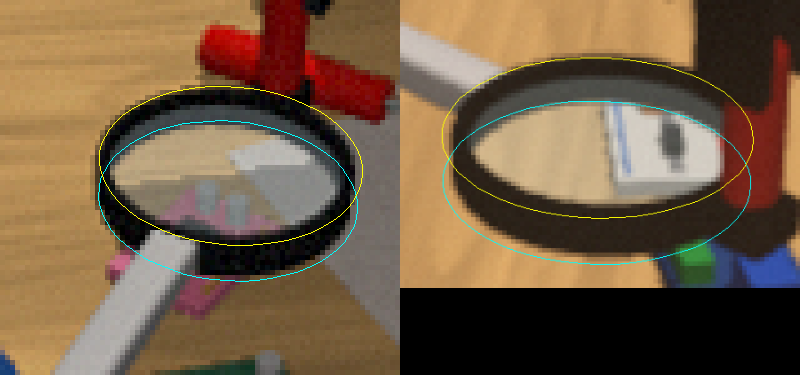

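The overlaid prediction fits the ring in both views: scene centre column 345.5 against 345.6 predicted, side view within about 2 px. That puts the lens at about (0.546, 0.110) and the board at (0.5425, 0.112). I'll release and lift straight up.

Call:
{"api": "arm_command", "payload": {"plan": [[[0,0,0],0],[[0,0,0],0],[[0,0,0],0],[[0,0,0],0],[[0,0,0],0]], "fingers": 0.4}}

```text
time: 7.55
position: [0.5003, 0.1383, 0.15]
tool_rot: [0.207, 0.676, -0.676, -0.207]
ft_force: [0.1, 0.8, -0.3]
grip_width: 0.0486
```

Call:
{"api": "arm_command", "payload": {"plan": [[[0,0,0],0],[[0,0,0.5],0],[[0,0,1.5],0],[[0,0,2.5],0],[[0,0,3.5],0]]}}

```text
time: 8.05
position: [0.4995, 0.1384, 0.2382]
tool_rot: [-0.207, -0.676, 0.676, 0.207]
ft_force: [1.2, 0.9, 0.7]
grip_width: 0.0606
```

Call:
{"api": "arm_command", "payload": {"plan": [[[-1,0,1],0],[[-1,-1.5,1],0],[[-1,-3,1],0],[[-1,-4.5,1],0],[[-1,-6,1],0]]}}

```text
time: 8.55
position: [0.4745, -0.0128, 0.2627]
tool_rot: [0.207, 0.676, -0.676, -0.207]
ft_force: [0.1, 0.3, -0.2]
grip_width: 0.0612
```

Call:
{"api": "arm_command", "payload": {"plan": [[[0,-1.5,0],0],[[0,-3,0],0],[[0,-3,0],0],[[0,-3,0],0]]}}

```text
time: 8.95
position: [0.4744, -0.0871, 0.2623]
tool_rot: [0.208, 0.676, -0.676, -0.208]
ft_force: [-1.1, -0.6, 0.6]
grip_width: 0.0609
```

```bash
python3 - <<'E'
from h import *
from rig import *
s=camera("scene");e=camera("side");o=get_obs();print(o["time"],o["position"],o["ft_force"],o["grip_width"])
pickle.dump({"scene":s,"side":e},open("c3.pkl","wb"))
k,qs=blobs(s,(0,150,60),(8,255,255),(345,150,365,185));k,qe=blobs(e,(0,150,60),(8,255,255),(350,160,395,230))
print([cv2.boundingRect(x) for x in qs[:2]],[cv2.minAreaRect(x) for x in qe[:2]])
for z in(.135,.165,.185):print(proj(s,[.4998,.1408,z]),proj(e,[.4998,.1408,z]))
for n,c,rg in(("scene",s,(315,222,370,262)),("side",e,(310,255,362,305))):
    k,q=blobs(c,(45,60,20),(95,255,255),rg);hull=cv2.convexHull(q[0]).reshape(-1,2)
    print(cv2.minAreaRect(np.array([plane(c,u,v,.008)[:2] for u,v in hull],np.float32)))
cv2.imwrite("pics/v10.png",np.hstack([cv2.resize(s["pixels"][150:290,270:400],(400,430),interpolation=2),cv2.resize(e["pixels"][130:320,270:447],(400,430))])[:,:,::-1])
E
```

```text
9.05 [ 0.47426115 -0.08564632  0.26229415] [ 0.73718536  0.82038135 -0.10216218] 0.061032389801868
[(345, 152, 20, 30)] [((369.45166015625, 202.4185028076172), (13.770414352416992, 39.26144790649414), 3.012787342071533)]
[356.5724243  176.45713013] [366.6802231  220.30517981]
[357.90615048 163.09395727] [367.8302185  200.10852461]
[358.83651314 153.77225598] [368.62838548 186.09081363]
((0.5454004406929016, 0.11198645830154419), (0.05316610261797905, 0.06904423236846924), 5.7198662757873535)
((0.5402415990829468, 0.1152595579624176), (0.046788208186626434, 0.07262073457241058), 5.180886268615723)
```

View pics/v10.png

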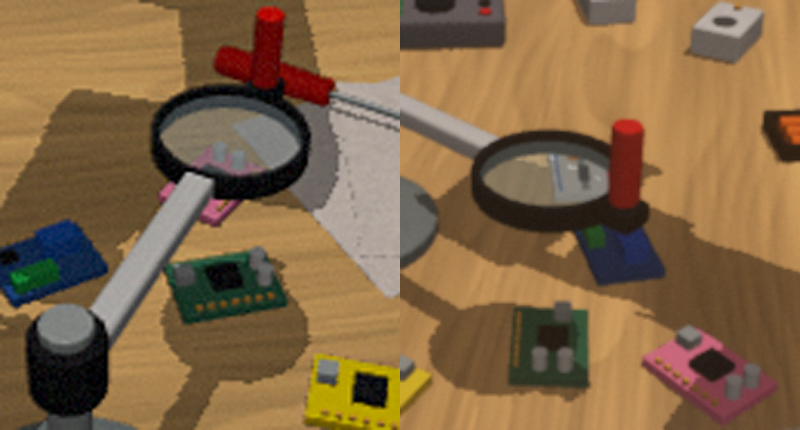

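```bash
python3 - <<'E'
from h import *
d=pickle.load(open("c3.pkl","rb"));s,e=d["scene"],d["side"]
h=lambda c:cv2.inRange(cv2.cvtColor(c["pixels"],cv2.COLOR_RGB2HSV),(0,150,60),(8,255,255))
m=h(s)
for r in range(151,164):
    x=np.where(m[r,345:370])[0]+345
    if len(x):print(r,x.min(),x.max(),end="; ")
m=h(e)[160:235,350:395];ys,xs=np.where(m);print("\nside rows",ys.min()+160,ys.max()+160)
for r in(187,195,202,210,216):
    x=np.where(h(e)[r,350:395])[0]+350;print(r,(x.min()+x.max())/2,end="; ")
E
```

```text
152 355 359; 153 354 361; 154 353 362; 155 353 362; 156 354 361; 157 353 361; 158 353 361; 159 353 360; 160 353 361; 161 353 361; 162 352 361; 163 353 361; 
side rows 183 222
187 370.5; 195 369.5; 202 369.5; 210 369.0; 216 368.5;
```

```bash
python3 - <<'E'
from h import *
from scipy.optimize import least_squares as L
d=pickle.load(open("c3.pkl","rb"));s,e=d["scene"],d["side"];d0=pickle.load(open("c0.pkl","rb"))
f=lambda X:[proj(s,[*X,.165])[0]-356.9,proj(e,[*X,.165])[0]-369.4]
G=L(f,[.5,.14]).x;print("handle now",G)
f0=lambda X:[proj(s,[*X,.160])[0]-131.85,proj(e,[*X,.160])[0]-327]
G0=L(f0,[.6,-.23]).x;print("handle start",G0)
# cap axis columns -> hinge, z .139
fh=lambda X:[proj(s,[*X,.139])[0]-291.5,proj(e,[*X,.139])[0]-239.4]
print("hinge cap",L(fh,[.7,0]).x)
# hinge from two handle positions with r=.255
m=(G+G0)/2;v=G-G0;l=np.linalg.norm(v);n=np.array([v[1],-v[0]])/l;H=m+n*np.sqrt(.255**2-l*l/4);print("hinge chord",H)
B=np.array([.5425,.112])
for H in(H,np.array([.7105,-.003])):
    u=(G-H)/np.linalg.norm(G-H);lens=H+.2*u;t=np.array([-u[1],u[0]]);print(lens,"board-lens",B-lens,"tang(+ccw)",(B-lens)@t,"rad",(B-lens)@u)
E
```

```text
handle now [0.49792941 0.13933935]
handle start [ 0.60152735 -0.2351693 ]
hinge cap [ 0.70891978 -0.00303993]
hinge chord [ 0.70890987 -0.00388162]
[0.543435   0.10844855] board-lens [-0.000935    0.00355145] tang(+ccw) -0.0024132335935279 rad 0.0027682650873506304
[0.54431602 0.10827842] board-lens [-0.00181602  0.00372158] tang(+ccw) -0.002081915365297192 rad 0.003579629699073146
```

The gripper is clear and the handle stands free. By triangulation the lens is about 2 mm off the board's centre along the swing and about 3 mm along the arm, which cannot be changed. Both are within measuring error, so I'm handing in.

```bash
python3 -c "
from rig import *
print(get_obs()['time']);print(hand_in())"
```

```text
9.05
the job is handed in; nothing more can be done
None
```

The magnifier's lens now sits above the green circuit board. I gripped the red handle, swung the arm about 99° clockwise, let go and backed the gripper well clear. The job was handed in at 9.05 s, and `hand_in` reports no verdict.

- **Lens position:** my last triangulation puts the lens at about (0.544, 0.108) and the board's centre at (0.5425, 0.112). That is about 2 mm off along the swing and 3 mm along the arm, and swinging cannot change the 3 mm. The camera calibration is only good to about 2 mm.
- **Boards:** the green board measured within about 2 mm of where it started. The white, blue, pink and yellow ones I checked only by eye in the pictures; the arm's path stayed well above all of them.
- **Checks that disagreed:**
  - The fingertips looked about 20 mm higher in the images than the tool position suggested, so I held only the top 14 mm or so of the handle. The grip did not slip.
  - The two cameras differ by 3–5 mm on the green board's centre, and I used a value between them.
  - While I held the handle, the wrist read about 10 N. That dropped to about zero on release, as the tool sprang back about 4 mm.

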